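Find the rocking foot of the button jig and wedge it firm

TASK

The button drilling jig rocks on one of its four feet. Press down on its corner lugs in turn with a fingertip until you find the one that gives, push that lug's wedge shim in under it until it is tight without jacking the jig up, then press the same lug again to prove that it no longer gives. Do it all with the fingertips: lift nothing, and leave the other three wedges, the buttons in their nests and the things around as they are.

Things in the scene. Friction and masses are not known exactly. Their poses are not given: they have to be found in the camera images.
- jig: button drilling jig, 2.2 kg, loose on four round feet: aluminium plate 184 (x) by 144 (y) mm, top face 34 mm above the bench, with four lugs 34 by 40 mm standing out of its y sides, centres 70 mm from the middle in x, 95 in y. A nest block 118 mm square rises 10 mm on the plate; a brass nut on it tops out at 65. Origin: on the bench under its middle; x away from the robot, y left, z up
- lug_a (a point): fixed point: middle of the top face of one lug while the jig is level, 34 mm above the bench, above that lug's foot. There are four, a to d; which letter is at which corner changes from run to run. Three lugs bear on their wedges and do not give under a fingertip (about 1 mm at 15 N); one rocks, at any corner of the jig, and cannot be told by eye
- lug_b (a point): the same, for the lug over wedge_b. The rocking lug, whichever it is, is held up only by the rubber strips of its shoe: it starts to sink at 2 to 3 N, has gone down 4 to 7 mm at about 6 N and there meets its wedge; let go, it comes back to within 1.5 mm of level
- lug_c (a point): the same, for the lug over wedge_c
- lug_d (a point): the same, for the lug over wedge_d
- wedge_a: steel wedge shim of lug_a: a bar 25 mm wide in a low grey shoe 44 mm wide, thin end under the lug's foot, rising 1 in 4 towards the robot to an upright head 25 mm wide, 8 mm thick, its top 34 mm and its lower edge 5 mm above the bench. Origin: middle of the head's face that looks to the robot, 18 mm above the bench; its axes are the jig's
- wedge_b: wedge shim of lug_b, like wedge_a. Every wedge slides only along its own x (+x goes in under the lug) and stays where it is put. The heads stand 25 to 38 mm clear of their lugs, each by its own amount; that does not tell which is loose. Behind each head (its -x side) about 50 mm of bench is free
- wedge_c: wedge shim of lug_c, like wedge_a. Under the rocking lug, whichever it is, the wedge slides in against about 3 N, bears on the foot after 17 to 27 mm, and then soon takes 10 N and more; pushed on, it jacks the jig up 1 mm for each 4 mm
- wedge_d: wedge shim of lug_d, like wedge_a
- button_0: a cream bone button disc, 25 mm across and 6 mm thick, lying in a nest of the jig, its top 46 mm above the bench; leave it there. Origin: middle of its underside.
- button_1: a cream bone button disc, 25 mm across and 6 mm thick, lying in a nest of the jig, its top 46 mm above the bench; leave it there. Origin: middle of its underside.
- button_2: a cream bone button disc, 25 mm across and 6 mm thick, lying in a nest of the jig, its top 46 mm above the bench; leave it there. Origin: middle of its underside.
- button_3: a cream bone button disc, 25 mm across and 6 mm thick, lying in a nest of the jig, its top 46 mm above the bench; leave it there. Origin: middle of its underside.
- block: a pewter polishing block 36 by 72 by 26 mm high lying between the two near wedges; leave it. Origin: middle of its underside.
- scoop: a horn scoop, bowl 50 mm across and 22 mm high, handle to its -x (130 mm long in all), left of the jig; leave it. Origin: under the bowl.
- burnisher: a burnisher 165 mm long and 17 mm thick along its own x, boxwood handle and steel tip, right of the jig; leave it. Origin: under its middle.
- jar: a small lidded jar, 52 mm across and 62 mm tall, beyond the jig; leave it. Origin: middle of its underside.
Mind the look-alikes: they are no part of the job. Leave any blue or red look-alike of the part that bears lug_a alone.

How it is judged:
By the outcome, as a careful person would: the job done as asked, in the order asked, and still so for the second after the job is handed in, with the robot touching nothing.
It also fails if it takes over 58 s, if anything falls off the work surface, if the arm or the gripper's body presses on something with over 40 N, if the wrist force passes 120 N, or if a joint passes its speed limit or range.

ROBOT

A 6-joint arm with a two-finger parallel gripper is mounted at the origin on the work surface. World frame = base frame: x ahead of the robot, y to its left, z up, the work surface at z = 0. Lengths are in mm, angles in rad, forces in N, time in s.
With the tool pointing down it reaches from about 200 to 875 mm from the base axis. Payload 3.4 kg.
Tool frame: the origin (TCP) lies between the finger pads; the fingertips stand tips_ahead ahead of it and the grasp point (between the pads) lies 2 mm behind it (tips_ahead is the distance from the TCP to the fingertips, in mm); x points along the fingers, y is the direction in which the jaws open and shut, and the axes are right-handed (so a half turn about x gives the same grasp; the last joint's range is limited). The gripper opens to 94 mm and grips with 3 to 60 N. Pads are 16 mm wide; open, the fingers measure 119 mm over their backs; the gripper's body (75 mm by 177 mm) begins 78 mm behind the grasp point.
Start: joints at [-1.305, 0.276, 1.505, -0, 1.361, -0.121], TCP at [216.907, -532.555, 222.493] pointing down, gripper open.
Joint ranges: [-2.89, 2.89], [-0.75, 2.08], [0.22, 2.7], [-1.18, 4.32], [0.11, 2.71], [-2.7, 2.7]. Speed limits (rad/s): [2.57, 2.57, 3.14, 3.14, 3.14, 3.14].

INTERFACE

Orientations are given as a 3x3 rotation matrix whose columns are the frame's x, y, z axes.
In Python, from plant import read_state, get_image, hand_in, boxes_of, tips_ahead gives the robot as it stands.
- The arm moves only by the tool send_rows, never from a script. Its argument "motion" is text: rows parted by semicolons, each of 5 numbers parted by spaces: the finger opening in cm, from 0 to 9.4, then the shift along the tool's x, y, z in cm, then the turn about the tool's x in rad. In form: jaw tx ty tz roll; .... A call has 1 to 10 rows; each row is the pose to reach, as a shift and turn from the pose commanded when the call began, along the tool's axes at that moment; what a row does not reach only later rows make up. A row lasts 1/8 s, in which the tool goes at most 62.5 mm and 10.7 degrees, less where a joint would pass 70% of its speed; a pose out of reach is approached as far as the arm can. A call with a gripper value outside its range is refused whole. The fingers move at their own pace and stop on an object; "newtons" is the grip in N (left out, the last holds). Time passes only in rows, so rows that repeat a pose let the fingers close. It gives the time, the measured TCP pose, the force and the opening at its end, in the units of the state.
- read_state(): the state, without advancing time (a new reading comes with each control period).
- get_image(name): name is "scene" or "side" or "wrist"; returns a dict with "frame" (480x640x3 uint8, red, green, blue), "z_map" (480x640 float32, mm along the optical axis (not along the pixel's ray), 0 where there is no reading), "K" (3x3 intrinsics, pixels), "R" (3x3) and "t" (3): a world point X has camera coordinates R X + t. Camera axes: x right, y down, z forward; pixel columns grow to the right and rows downward; lengths in mm; the calibration is good to about 2 mm. The wrist camera is an equidistant fisheye: a pixel r from the principal point sees the ray r / f radians off the axis. A picture is of the moment at which its call begins.
- hand_in(): hands the job in, once; it reports no verdict.
Trained networks look in the newest picture that a camera, given by its name, has taken for a name from the list of things; names that differ only in an ending like _2 or _b are one class to them, and where a whole thing is asked for, a point or a joint stands for the part that bears it (a point fixed in the world has none). Each returns a list of dicts, best first, with "score" (0 to 1); they miss things now and then, are a little off and sometimes report something else, mostly with a low value. They report only what shows in the picture. A call takes as long as a camera call. They do not tell look-alikes from the thing itself.
- boxes_of(camera, query): "box" ([centre column, centre row, width, height] in pixels, round what is visible of it).
The state is a dict: "t": time; "q": joint angles; "qd": joint speeds; "effort": joint torques, N m; "position": TCP position; "ee_rot": TCP orientation; "contact_force": force on the tool from outside, world axes, zero at the start; "wrist_torque": the same for the moment, N m; "width": opening from 0.0 (shut) to 1.0 (fully open).
Only numpy, scipy, OpenCV 4.12 (cv2) and the standard library are available. Lean on these libraries where they do the work, as an engineer would, in place of code of your own. Each camera call takes 0.05 s, during which the arm holds its last target. There are 200 camera calls.

## Working session

There is one attempt and no reset: what is moved stays moved. The work goes in short steps, Python scripts to look and compute and a tool call to move; the robot and the scene stay as the last step left them, time stands still between calls to the robot, and variables do not carry over. Pictures are saved under pics/ and viewed, about 8 in all and at most 12, crops included, and the job is handed in when it is done.

Besides the shell and the picture viewer there is one more tool, called after ">>>" as name(argument=value, ...), one argument or row to a line, values as JSON. send_rows: Moves the arm, as the interface text tells. Its arguments: {"type":"object","properties":{"motion":{"type":"string"},"newtons":{"type":"number"}},"required":["motion"]}

```bash
mkdir -p pics; ls
python3 - <<'E'
from plant import *
import cv2,numpy as np
s=read_state();print({k:np.round(v,3).tolist() for k,v in s.items()});print(tips_ahead)
for n in["scene","side"]:
    im=get_image(n);cv2.imwrite(f"pics/{n}0.png",im["frame"][:,:,::-1]);print(n,im["K"].tolist(),np.round(im["R"],3).tolist(),im["t"])
    for q in["jig","wedge_a","lug_a","button_0","block","scoop","burnisher","jar"]:
        print(q,[(np.round(b["box"]).tolist(),round(b["score"],2)) for b in boxes_of(n,q)])
E
```

```text
pics
{'t': 0.0, 'q': [-1.305, 0.277, 1.506, -0.0, 1.361, -0.121], 'qd': [0.001, -0.0, -0.0, 0.0, 0.001, -0.001], 'effort': [0.003, -40.457, -23.722, 0.07, 0.034, -0.0], 'position': [216.767, -531.989, 221.614], 'ee_rot': [[-0.001, 0.377, -0.926], [0.002, -0.926, -0.377], [-1.0, -0.002, -0.0]], 'contact_force': [-0.273, -0.619, 0.339], 'wrist_torque': [0.038, -0.062, 0.085], 'width': 1.001}
17.0
scene [[475.3506146071144, 0.0, 322.51057915917556], [0.0, 475.3506146071144, 240.38852519273698], [0.0, 0.0, 1.0]] [[-0.817, 0.576, -0.01], [0.491, 0.687, -0.536], [-0.302, -0.443, -0.844]] [ 485.68098034 -212.34401104  991.30169571]
jig [([339.0, 292.0, 169.0, 157.0], 0.96), ([274.0, 268.0, 47.0, 51.0], 0.23)]
wedge_a [([225.0, 167.0, 35.0, 26.0], 0.92), ([344.0, 157.0, 35.0, 30.0], 0.86), ([287.0, 257.0, 22.0, 30.0], 0.81), ([426.0, 286.0, 28.0, 28.0], 0.74), ([451.0, 235.0, 42.0, 37.0], 0.74), ([360.0, 341.0, 18.0, 25.0], 0.61), ([348.0, 212.0, 22.0, 24.0], 0.59), ([393.0, 192.0, 23.0, 36.0], 0.58)]
lug_a [([341.0, 165.0, 41.0, 39.0], 0.93), ([335.0, 221.0, 45.0, 38.0], 0.89), ([445.0, 240
[... 1270 characters left out ...]
0, 21.0], 0.95), ([283.0, 311.0, 42.0, 28.0], 0.8), ([294.0, 238.0, 45.0, 10.0], 0.73), ([398.0, 217.0, 39.0, 19.0], 0.72), ([429.0, 296.0, 49.0, 23.0], 0.6), ([360.0, 313.0, 53.0, 29.0], 0.57), ([415.0, 250.0, 44.0, 29.0], 0.57), ([330.0, 276.0, 14.0, 12.0], 0.45)]
button_0 [([330.0, 277.0, 16.0, 13.0], 0.64), ([373.0, 282.0, 22.0, 31.0], 0.57), ([300.0, 254.0, 13.0, 9.0], 0.54), ([328.0, 254.0, 10.0, 11.0], 0.52)]
block [([375.0, 280.0, 20.0, 33.0], 0.96), ([282.0, 310.0, 40.0, 27.0], 0.71)]
scoop [([322.0, 354.0, 77.0, 40.0], 0.8), ([370.0, 241.0, 19.0, 20.0], 0.26)]
burnisher [([327.0, 225.0, 71.0, 16.0], 0.96)]
jar [([330.0, 254.0, 13.0, 14.0], 0.67), ([239.0, 271.0, 28.0, 41.0], 0.57)]
```

View pics/scene0.png

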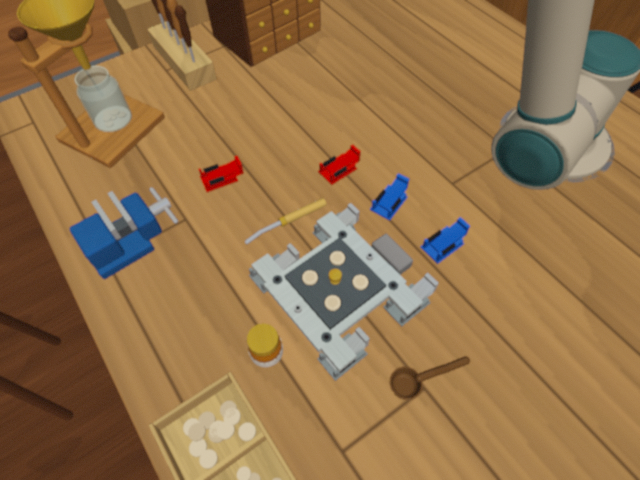

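View pics/side0.png

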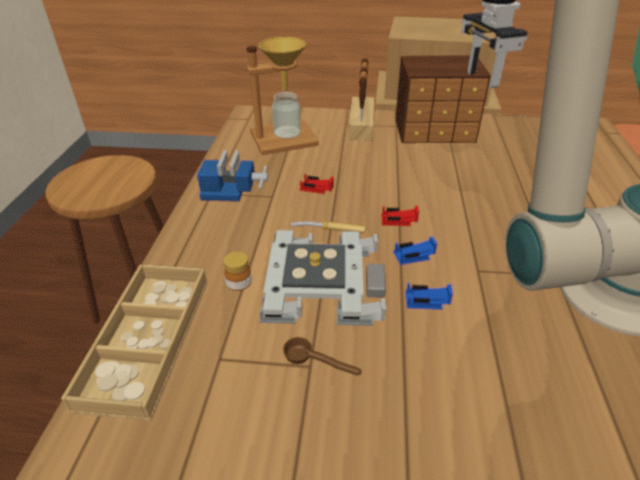

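The scene view shows the grey jig at about (335,278). Its grey wedge heads are at (348,212), (287,257), (426,286) and (360,341). The look-alikes, blue (390,198) and (445,241) and red (220,175) and (340,165), stand away from the jig and have no lug, so I exclude them. Next I measure the jig's pose from depth.

```bash
cat > h.py <<'E'
from plant import *
import cv2,numpy as np
from scipy.optimize import minimize
def cloud(n):
    im=get_image(n);z=im["z_map"].astype(float);v,u=np.mgrid[:480,:640];K=im["K"]
    if n=="wrist":
        x=(u-K[0,2])/K[0,0];y=(v-K[1,2])/K[1,1];r=np.hypot(x,y)+1e-9;s=np.tan(np.minimum(r,1.3))/r;x,y=x*s,y*s
        z=np.where(r<1.1,z,0)
    else: x=(u-K[0,2])/K[0,0];y=(v-K[1,2])/K[1,1]
    P=(np.stack([x*z,y*z,z],-1)-im["t"])@im["R"]
    P[z<=0]=np.nan
    return im,P
def proj(im,X):
    c=np.asarray(X,float)@im["R"].T+im["t"];K=im["K"]
    a,b=c[...,0],c[...,1]
    if im.get("fish"):
        r=np.hypot(a,b);th=np.arctan2(r,c[...,2]);a,b=a/r*th,b/r*th
    else:a,b=a/c[...,2],b/c[...,2]
    return np.stack([a*K[0,0]+K[0,2],b*K[1,1]+K[1,2]],-1)
def sd(p,cx,cy,hx,hy):
    return np.maximum(abs(p[:,0]-cx)-hx,abs(p[:,1]-cy)-hy)
def tmpl(p):
    d=sd(p,0,0,92,72)
    for sx in(-1,1):
        for sy in(-1,1): d=np.minimum(d,sd(p,70*sx,93.5*sy,17,21.5))
    return np.maximum(d,-sd(p,0,0,59,59))
def tojig(X,q):
    c,s=np.cos(q[2]),np.sin(q[2]);d=X[:,:2]-q[:2]
    return d@np.array([[c,-s],[s,c]])
def toworld(p,q):
    c,s=np.cos(q[2]),np.sin(q[2]);return np.asarray(p)@np.array([[c,s],[-s,c]])+q[:2]
def fit(pts,q0):
    A=lambda q:np.mean(1/(1+np.exp(-np.clip(tmpl(tojig(pts,q))/1.5,-30,30))))
    # also template coverage: penalize template samples w/o points
    from scipy.spatial import cKDTree
    g=np.stack(np.meshgrid(np.arange(-95,96,3),np.arange(-118,119,3)),-1).reshape(-1,2).astype(float);g=g[tmpl(g)<-1]
    T=cKDTree(pts[:,:2])
    f=lambda q:A(q)+np.mean(np.minimum(T.query(toworld(g,q))[0],6)/6)
    best=None
    for dth in np.arange(-.4,.41,.1):
        r=minimize(f,[q0[0],q0[1],q0[2]+dth],method="Nelder-Mead",options=dict(initial_simplex=np.array([q0[0],q0[1],q0[2]+dth])+np.array([[0,0,0],[15,0,0],[0,15,0],[0,0,.08]]),maxiter=300))
        if best is None or r.fun<best.fun:best=r
    return best
E
python3 - <<'E'
from h import *
for n,c in(("scene",(335,276)),("side",(315,260))):
    im,P=cloud(n);c0=P[c[1],c[0]];print(n,c0)
    bench=P[(abs(P[...,2])<12)&(np.hypot(*(P[...,:2]-c0[:2]).transpose(2,0,1))<250)]
    print("bench",np.median(bench[:,2]))
    m=(abs(P[...,2]-34)<4)&(np.hypot(P[...,0]-c0[0],P[...,1]-c0[1])<140)
    hsv=cv2.cvtColor(im["frame"],cv2.COLOR_RGB2HSV);m&=hsv[...,1]<70
    pts=P[m];print(len(pts),np.median(pts,0))
    r=fit(pts,[c0[0],c0[1],0]);q=r.x;print(q,r.fun)
    p=tojig(pts,q)
    for sy in(1,-1):
      for L in(-70,70):
        k=(abs(p[:,1]-95*sy)<11)&(p[:,0]<L-17-14)&(p[:,0]>L-17-55);print(L,sy,k.sum(),np.round(np.percentile(p[k,0],[5,50,95])-L+17,1) if k.sum() else'')
E
```

```text
scene [585.36818012  22.47388567  63.83353961]
bench -0.13110645757891398
6108 [617.12823838  43.74748967  33.24892239]
[5.82420075e+02 1.73140979e+01 6.12585497e-02] 0.2715256154749319
-70 1 0 
70 1 78 [-31.9 -27.9 -24.4]
-70 -1 0 
70 -1 57 [-40.4 -36.3 -33.1]
side [580.49085223  29.15855261  60.87934146]
bench 1.2850794535686676
3285 [584.16055175  63.59365497  34.74845187]
[5.83079291e+02 2.19896180e+01 6.84802514e-02] 0.40328154783572856
-70 1 0 
70 1 47 [-33.1 -29.2 -25.7]
-70 -1 0 
70 -1 27 [-42.  -39.5 -35.5]
```

>>> send_rows(
  motion="0 -3 -39 -50.5 0.32;0 -3 -39 -50.5 0.32;0 -3 -39 -50.5 0.32;0 -3 -39 -50.5 0.32;0 -3 -39 -50.5 0.32;0 -3 -39 -50.5 0.32;0 -3 -39 -50.5 0.32;0 -3 -39 -50.5 0.32;0 -3 -39 -50.5 0.32;0 -3 -39 -50.5 0.32",
  newtons=20,
)

```text
t: 2.25
position: [531.5, 9.1, 252.2]
ee_rot: [[0.001, 0.067, -0.998], [-0.001, -0.998, -0.067], [-1.0, 0.001, -0.001]]
contact_force: [1.0, 0.0, -0.3]
width: 0.009
```

Run:
```python
from h import *
im,P=cloud("wrist");im["fish"]=1;s=read_state();print(s["t"],s["position"],-im["R"].T@im["t"],im["K"][0])
f=im["frame"].copy()
c0=np.array([583,19.7])
b=P[(abs(P[...,2])<10)&(np.hypot(P[...,0]-583,P[...,1]-20)<200)];print("bench",np.median(b[:,2]))
hsv=cv2.cvtColor(f,cv2.COLOR_RGB2HSV)
m=(abs(P[...,2]-34)<4)&(np.hypot(P[...,0]-c0[0],P[...,1]-c0[1])<170)&(hsv[...,1]<70)
pts=P[m];k=np.hypot(pts[:,0]-c0[0],pts[:,1]-c0[1])<140
r=fit(pts[k],[583,19.7,0.065]);q=r.x;print(len(pts),q,r.fun)
np.save("q.npy",q)
p=tojig(pts,q)
for sy in(1,-1):
  for L in(-70,70):
    k=(abs(p[:,1]-95*sy)<11)&(p[:,0]<L-17-14)&(p[:,0]>L-17-55);print(L,sy,k.sum(),np.round(np.percentile(p[k,0],[5,50,95])-L+17,1) if k.sum() else'')
    w=toworld([[L,95*sy]],q)[0];u=proj(im,[*w,34]);cv2.circle(f,tuple(int(x) for x in u),3,(255,0,0),-1)
for a in[(92,72),(-92,72),(-92,-72),(92,-72)]:
    w=toworld([a],q)[0];u=proj(im,[*w,34]);cv2.circle(f,tuple(int(x) for x in u),2,(0,255,0),-1)
cv2.imwrite("pics/w1.png",f[:,:,::-1])
```

```text
2.3 [535.35216791  16.3636664  252.23516797] [602.22399271  14.06094284 414.83333247] [371.64829954   0.         324.94668114]
bench 0.4140437437831909
15969 [5.83855053e+02 1.95159002e+01 6.33577771e-02] 0.18089241521406396
-70 1 142 [-43.1 -39.  -35.9]
70 1 162 [-32.5 -28.7 -24.9]
-70 -1 140 [-37.4 -33.7 -31.1]
70 -1 160 [-41.4 -37.8 -34. ]
```

View pics/w1.png

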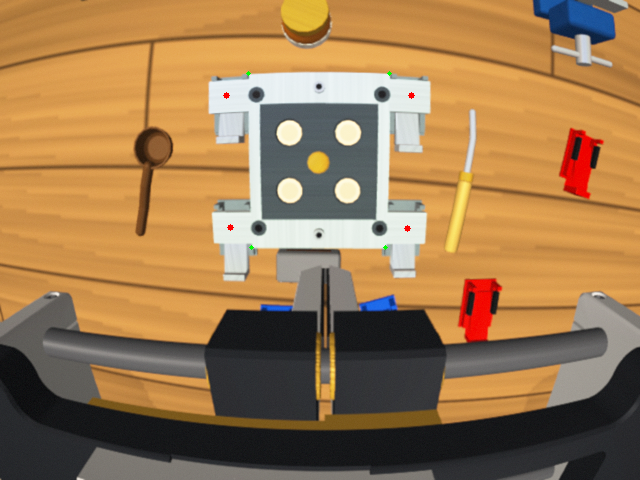

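The wrist view shows the fit sitting on the jig: the overlaid lug centres are at (226,95), (411,95), (230,227) and (407,228). The four grey heads are at (230,130), (408,135), (235,262) and (402,262), and the blue and red look-alikes are well apart. I'll start pressing at the near-right lug.

>>> send_rows(
  motion="0 6 3 1 0;0 11 6 2.1 0;0 16 9.5 2.1 0;0 19.2 9.5 2.1 0;0 19.2 9.5 2.1 0;0 19.2 9.5 2.1 0;0 19.2 9.5 2.1 0",
)

```text
t: 3.18
position: [517.4, -89.0, 61.6]
ee_rot: [[0.004, 0.067, -0.998], [-0.001, -0.998, -0.067], [-1.0, 0.001, -0.004]]
contact_force: [0.9, 0.3, -0.6]
width: 0.004
```

```bash
cat > st.py <<'E'
from h import *
s=read_state();q=np.load("q.npy");p=s["position"];print(round(s["t"],2),"jig",np.round(tojig(p[None],q)[0],1),"z",round(p[2],2),"tips",round(p[2]-17,2),"F",np.round(s["contact_force"],2),"yaw",np.arctan2(s["ee_rot"][0][1],-s["ee_rot"][1][1])-q[2])
E
python3 st.py
```

```text
3.17 jig [ -73.2 -104.1] z 61.64 tips 44.64 F [ 0.9   0.34 -0.59] yaw 0.004098959861709439
```

>>> send_rows(
  motion="0 0 0 0 0;0 0 0 0 0",
)

```text
t: 3.42
position: [516.4, -88.9, 60.6]
ee_rot: [[0.001, 0.067, -0.998], [-0.001, -0.998, -0.067], [-1.0, 0.001, -0.001]]
contact_force: [-0.6, -0.5, -0.2]
width: 0.001
```

```bash
python3 st.py
```

```text
3.42 jig [ -74.2 -103.9] z 60.56 tips 43.56 F [-0.58 -0.47 -0.16] yaw 0.003928649128268874
```

>>> send_rows(
  motion="0 0.4 -0.9 -0.4 0;0 0.8 -0.9 -0.4 0;0 0.8 -0.9 -0.4 0;0 0.8 -0.9 -0.4 0",
)

```text
t: 3.92
position: [519.3, -79.7, 51.6]
ee_rot: [[-0.0, 0.067, -0.998], [-0.0, -0.998, -0.067], [-1.0, 0.0, 0.0]]
contact_force: [-0.0, 0.6, 0.6]
width: 0.004
```

>>> send_rows(
  motion="0 0.1 0 0 0;0 0.2 0 0 0;0 0.2 0 0 0;0 0.2 0 0 0",
)

```text
t: 4.42
position: [519.5, -79.9, 50.4]
ee_rot: [[0.001, 0.067, -0.998], [-0.0, -0.998, -0.067], [-1.0, 0.0, -0.001]]
contact_force: [-1.6, 0.0, 5.4]
width: 0.005
```

```bash
python3 st.py
```

```text
4.42 jig [-70.5 -95.1] z 50.41 tips 33.41 F [-1.6   0.04  5.45] yaw 0.0033896440597901284
```

>>> send_rows(
  motion="0 0.1 0 0 0;0 0.2 0 0 0;0 0.2 0 0 0;0 0.2 0 0 0",
)

```text
t: 4.92
position: [519.5, -79.9, 49.9]
ee_rot: [[0.001, 0.067, -0.998], [-0.001, -0.998, -0.067], [-1.0, 0.001, -0.001]]
contact_force: [-3.3, -0.9, 16.1]
width: 0.0
```

>>> send_rows(
  motion="0 -2.5 0 0 0;0 -2.5 -5 0 0;0 -2.5 -10 0 0;0 -2.5 -15 0 0;0 -2.5 -19 0 0;0 -1.5 -19 0 0;0 -0.5 -19 0 0;0 -0.4 -19 0 0;0 -0.4 -19 0 0",
)

```text
t: 6.05
position: [506.7, 108.7, 51.5]
ee_rot: [[-0.001, 0.065, -0.998], [-0.0, -0.998, -0.065], [-1.0, 0.0, 0.001]]
contact_force: [0.4, 0.5, 0.3]
width: 0.001
```

>>> send_rows(
  motion="0 0.1 0 0 0;0 0.2 0 0 0;0 0.2 0 0 0;0 0.2 0 0 0",
)

```text
t: 6.55
position: [506.9, 109.2, 50.6]
ee_rot: [[0.001, 0.067, -0.998], [-0.001, -0.998, -0.067], [-1.0, 0.001, -0.001]]
contact_force: [-1.2, -1.0, 6.4]
width: 0.006
```

```bash
python3 st.py
```

```text
6.55 jig [-71.1  94.3] z 50.62 tips 33.62 F [-1.17 -0.99  6.36] yaw 0.0037697264757468457
```

>>> send_rows(
  motion="0 0.1 0 0 0;0 0.2 0 0 0;0 0.2 0 0 0;0 0.2 0 0 0",
)

```text
t: 7.05
position: [506.9, 109.2, 50.0]
ee_rot: [[0.001, 0.067, -0.998], [-0.001, -0.998, -0.067], [-1.0, 0.001, -0.001]]
contact_force: [-4.4, -2.5, 16.1]
width: 0.004
```

Both near lugs are firm. Next is the far-left lug.

>>> send_rows(
  motion="0 -2.5 0 0 0;0 -2.5 0 -5 0;0 -2.5 0 -10 0;0 -2.5 0 -14 0;0 -2.5 0 -14.1 0;0 -1.5 0 -14.1 0;0 -0.5 0 -14.1 0;0 -0.4 0 -14.1 0;0 -0.4 0 -14.1 0",
)

```text
t: 8.18
position: [646.7, 119.3, 51.7]
ee_rot: [[-0.001, 0.067, -0.998], [-0.0, -0.998, -0.067], [-1.0, 0.0, 0.001]]
contact_force: [0.3, 0.4, 0.4]
width: 0.01
```

>>> send_rows(
  motion="0 0.1 0 0 0;0 0.2 0 0 0;0 0.2 0 0 0;0 0.2 0 0 0",
)

```text
t: 8.68
position: [647.4, 119.3, 50.5]
ee_rot: [[0.001, 0.067, -0.998], [-0.0, -0.998, -0.067], [-1.0, 0.0, -0.001]]
contact_force: [-1.5, -0.7, 5.5]
width: 0.004
```

```bash
python3 st.py
```

```text
8.68 jig [69.8 95.6] z 50.47 tips 33.47 F [-1.45 -0.65  5.5 ] yaw 0.0034676184405442595
```

>>> send_rows(
  motion="0 0.1 0 0 0;0 0.2 0 0 0;0 0.2 0 0 0;0 0.2 0 0 0",
)

```text
t: 9.18
position: [647.5, 119.3, 50.1]
ee_rot: [[0.001, 0.067, -0.998], [-0.0, -0.998, -0.067], [-1.0, 0.0, -0.001]]
contact_force: [-3.7, -0.4, 12.8]
width: 0.006
```

Far-left is firm too. Now the far-right lug.

>>> send_rows(
  motion="0 -2.5 0 0 0;0 -2.5 5 0 0;0 -2.5 10 0 0;0 -2.5 15 0 0;0 -2.5 19 0 0;0 -1.5 19 0 0;0 -0.5 19 0 0;0 -0.4 19 0 0;0 -0.4 19 0 0",
)

```text
t: 10.3
position: [659.8, -68.9, 51.5]
ee_rot: [[-0.001, 0.068, -0.998], [0.0, -0.998, -0.068], [-1.0, -0.0, 0.001]]
contact_force: [0.6, 0.5, 0.7]
width: 0.005
```

>>> send_rows(
  motion="0 0.1 0 0 0;0 0.2 0 0 0;0 0.2 0 0 0;0 0.2 0 0 0",
)

```text
t: 10.8
position: [660.2, -70.1, 50.2]
ee_rot: [[0.001, 0.067, -0.998], [0.0, -0.998, -0.067], [-1.0, -0.0, -0.001]]
contact_force: [0.4, 1.3, 1.4]
width: 0.007
```

```bash
python3 st.py
```

```text
10.8 jig [ 70.6 -94.2] z 50.19 tips 33.19 F [0.39 1.26 1.39] yaw 0.0033497036667147484
```

>>> send_rows(
  motion="0 0.1 0 0 0;0 0.2 0 0 0;0 0.2 0 0 0;0 0.2 0 0 0",
)

```text
t: 11.3
position: [660.5, -70.3, 48.1]
ee_rot: [[0.001, 0.067, -0.998], [-0.0, -0.998, -0.067], [-1.0, 0.0, -0.001]]
contact_force: [0.5, 1.7, 5.3]
width: 0.002
```

>>> send_rows(
  motion="0 0.1 0 0 0;0 0.2 0 0 0;0 0.3 0 0 0;0 0.3 0 0 0;0 0.3 0 0 0",
)

```text
t: 11.92
position: [660.8, -70.5, 45.5]
ee_rot: [[0.002, 0.067, -0.998], [-0.0, -0.998, -0.067], [-1.0, 0.001, -0.002]]
contact_force: [0.2, 1.0, 6.1]
width: 0.007
```

The far-right lug gives: it went down about 5 mm at 6 N. I'll lift off and go down behind its wedge head.

>>> send_rows(
  motion="0 -1.2 0 0 0;0 -2.5 0 0 0;0 -2.5 0 4 0;0 -2.5 0 7.8 0;0 -2.5 0 7.8 0;0 -1 0 7.8 0;0 -1 0 7.8 0;0 -1 0 7.8 0",
)

```text
t: 12.92
position: [582.9, -75.5, 54.2]
ee_rot: [[-0.0, 0.067, -0.998], [-0.0, -0.998, -0.067], [-1.0, -0.0, 0.0]]
contact_force: [-0.0, -0.5, 0.3]
width: 0.003
```

```bash
python3 st.py
python3 - <<'E'
from h import *
im,P=cloud("wrist");q=np.load("q.npy")
hsv=cv2.cvtColor(im["frame"],cv2.COLOR_RGB2HSV)
m=(abs(P[...,2]-34)<4)&(hsv[...,1]<70);p=tojig(P[m],q)
for a in((-70,-95),(70,-95),(70,95),(-70,95)):
    k=(abs(p[:,0]-a[0]+52)<22)&(abs(p[:,1]-a[1])<20);h=p[k]
    print(a,len(h),np.round(np.percentile(h,[3,50,97],0),1).tolist() if len(h) else '')
cv2.imwrite("pics/w2.png",im["frame"][:,:,::-1])
E
```

```text
12.93 jig [ -7.  -94.8] z 54.22 tips 37.22 F [-0.04 -0.5   0.25] yaw 0.003697339752361903
(-70, -95) 0 
(70, -95) 804 [[11.2, -106.7], [15.5, -95.1], [18.9, -83.9]]
(70, 95) 353 [[20.7, 81.7], [24.5, 91.8], [28.0, 105.5]]
(-70, 95) 0
```

View pics/w2.png

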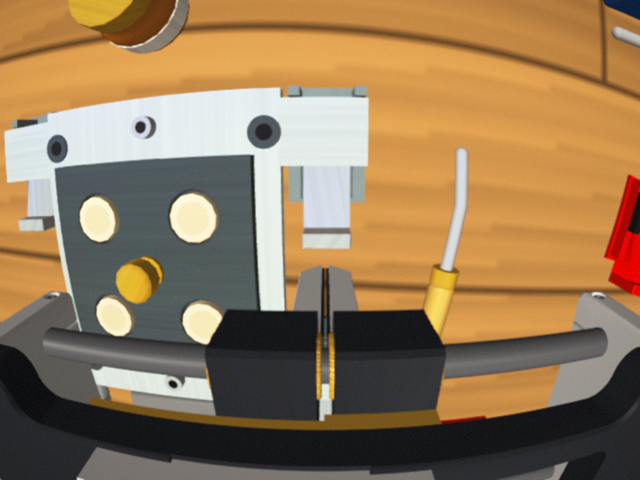

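The wrist view has the far-right head at (327,240), clear in front of the fingertips. Its top spans jig x 11 to 19, centred at y -95. I'll lower behind it.

>>> send_rows(
  motion="0 1.2 0 0 0;0 2.4 0 0 0;0 2.4 0 -0.3 0;0 2.4 0 -0.6 0;0 2.4 0 -0.6 0",
)

```text
t: 13.6
position: [589.0, -75.2, 31.1]
ee_rot: [[0.001, 0.067, -0.998], [-0.0, -0.998, -0.067], [-1.0, 0.0, -0.001]]
contact_force: [-0.0, -0.6, 0.3]
width: 0.006
```

>>> send_rows(
  motion="0 0 0 -0.2 0;0 0 0 -0.4 0;0 0 0 -0.6 0;0 0 0 -0.8 0;0 0 0 -0.8 0",
)

```text
t: 14.22
position: [596.2, -74.5, 30.8]
ee_rot: [[-0.0, 0.067, -0.998], [0.0, -0.998, -0.067], [-1.0, -0.0, 0.0]]
contact_force: [-3.0, -0.2, 1.4]
width: 0.009
```

```bash
python3 st.py
```

```text
14.22 jig [  6.3 -94.6] z 30.79 tips 13.79 F [-2.97 -0.17  1.37] yaw 0.0034520210815287278
```

>>> send_rows(
  motion="0 0 0 -0.2 0;0 0 0 -0.4 0;0 0 0 -0.6 0;0 0 0 -0.8 0;0 0 0 -0.9 0;0 0 0 -0.9 0",
)

```text
t: 14.98
position: [605.4, -73.9, 30.8]
ee_rot: [[0.0, 0.067, -0.998], [-0.0, -0.998, -0.067], [-1.0, 0.0, -0.0]]
contact_force: [-1.6, 0.7, 1.3]
width: 0.003
```

>>> send_rows(
  motion="0 0 0 -0.1 0;0 0 0 -0.2 0;0 0 0 -0.2 0;0 0 0 -0.2 0",
)

```text
t: 15.48
position: [607.2, -73.8, 30.7]
ee_rot: [[0.0, 0.067, -0.998], [-0.0, -0.998, -0.067], [-1.0, 0.0, -0.0]]
contact_force: [-1.9, 0.3, 0.7]
width: 0.005
```

>>> send_rows(
  motion="0 0 0 -0.1 0;0 0 0 -0.2 0;0 0 0 -0.2 0;0 0 0 -0.2 0",
)

```text
t: 15.98
position: [609.3, -73.7, 30.8]
ee_rot: [[0.0, 0.067, -0.998], [-0.0, -0.998, -0.067], [-1.0, 0.0, -0.0]]
contact_force: [-2.0, -0.2, 0.1]
width: 0.007
```

>>> send_rows(
  motion="0 0 0 -0.1 0;0 0 0 -0.2 0;0 0 0 -0.2 0;0 0 0 -0.2 0",
)

```text
t: 16.48
position: [611.2, -73.6, 30.8]
ee_rot: [[0.0, 0.067, -0.998], [-0.0, -0.998, -0.067], [-1.0, 0.0, -0.0]]
contact_force: [-2.5, 0.7, 0.4]
width: 0.002
```

>>> send_rows(
  motion="0 0 0 -0.1 0;0 0 0 -0.15 0;0 0 0 -0.15 0;0 0 0 -0.15 0",
)

```text
t: 16.98
position: [612.4, -73.5, 30.8]
ee_rot: [[-0.001, 0.067, -0.998], [-0.0, -0.998, -0.067], [-1.0, 0.0, 0.001]]
contact_force: [-3.8, 0.8, 1.2]
width: 0.005
```

>>> send_rows(
  motion="0 0 0 -0.1 0;0 0 0 -0.15 0;0 0 0 -0.15 0;0 0 0 -0.15 0",
)

```text
t: 17.48
position: [613.7, -73.4, 30.7]
ee_rot: [[-0.001, 0.067, -0.998], [-0.0, -0.998, -0.067], [-1.0, 0.0, 0.001]]
contact_force: [-4.9, -0.3, 2.0]
width: 0.01
```

>>> send_rows(
  motion="0 0 0 -0.1 0;0 0 0 -0.15 0;0 0 0 -0.15 0;0 0 0 -0.15 0",
)

```text
t: 17.98
position: [614.7, -73.3, 30.8]
ee_rot: [[-0.002, 0.067, -0.998], [-0.0, -0.998, -0.067], [-1.0, 0.0, 0.002]]
contact_force: [-5.4, -1.1, 2.1]
width: 0.005
```

>>> send_rows(
  motion="0 0 0 -0.1 0;0 0 0 -0.15 0;0 0 0 -0.15 0;0 0 0 -0.15 0",
)

```text
t: 18.48
position: [615.9, -73.2, 30.7]
ee_rot: [[-0.003, 0.067, -0.998], [-0.0, -0.998, -0.067], [-1.0, -0.0, 0.003]]
contact_force: [-6.6, -1.2, 3.0]
width: 0.005
```

>>> send_rows(
  motion="0 0 0 -0.1 0;0 0 0 -0.15 0;0 0 0 -0.15 0;0 0 0 -0.15 0",
)

```text
t: 18.98
position: [616.9, -73.2, 30.8]
ee_rot: [[-0.004, 0.067, -0.998], [-0.0, -0.998, -0.067], [-1.0, -0.0, 0.004]]
contact_force: [-7.3, -1.2, 3.4]
width: 0.003
```

The force has risen steadily to about 7 N, with roughly 23 mm of travel. I'll press the lug before pushing any further.

>>> send_rows(
  motion="0 0 0 0.8 0;0 0 0 1 0;0 -2.5 0 1 0;0 -4 0 1 0;0 -4 0 -2 0;0 -4 0 -4 0;0 -3 0 -4 0;0 -2.2 0 -4 0;0 -2.2 0 -4 0;0 -2.2 0 -4 0",
)

```text
t: 20.23
position: [657.8, -70.4, 52.6]
ee_rot: [[-0.001, 0.067, -0.998], [0.0, -0.998, -0.067], [-1.0, -0.0, 0.001]]
contact_force: [-0.2, -0.1, 0.3]
width: 0.004
```

>>> send_rows(
  motion="0 0.1 0 0 0;0 0.1 0 0 0;0 0.1 0 0 0",
)

```text
t: 20.6
position: [658.5, -70.4, 51.9]
ee_rot: [[0.0, 0.067, -0.998], [-0.0, -0.998, -0.067], [-1.0, 0.0, -0.0]]
contact_force: [0.1, 0.5, 0.0]
width: 0.008
```

>>> send_rows(
  motion="0 0.1 0 0 0;0 0.1 0 0 0;0 0.1 0 0 0",
)

```text
t: 20.98
position: [658.7, -70.4, 51.0]
ee_rot: [[0.0, 0.067, -0.998], [-0.0, -0.998, -0.067], [-1.0, 0.0, -0.0]]
contact_force: [0.1, -1.0, 2.2]
width: 0.007
```

```bash
python3 st.py
```

```text
20.98 jig [ 69.  -94.5] z 51.04 tips 34.04 F [ 0.14 -0.96  2.17] yaw 0.003505227281653228
```

>>> send_rows(
  motion="0 0.1 0 0 0;0 0.2 0 0 0;0 0.2 0 0 0;0 0.2 0 0 0",
)

```text
t: 21.48
position: [658.8, -70.5, 50.7]
ee_rot: [[0.001, 0.067, -0.998], [-0.0, -0.998, -0.067], [-1.0, 0.001, -0.001]]
contact_force: [-2.5, 0.7, 9.6]
width: 0.009
```

>>> send_rows(
  motion="0 0.1 0 0 0;0 0.2 0 0 0;0 0.2 0 0 0;0 0.2 0 0 0",
)

```text
t: 21.98
position: [658.8, -70.5, 50.5]
ee_rot: [[0.002, 0.067, -0.998], [-0.001, -0.998, -0.067], [-1.0, 0.001, -0.002]]
contact_force: [-4.1, 0.5, 18.2]
width: 0.006
```

The lug now holds: 0.5 mm of give at 18 N, at about the same height as the others. I'll retreat and check.

>>> send_rows(
  motion="0 -3 0 0 0;0 -8 0 0 0;0 -13 -2 3 0;0 -18 -7 8 0;0 -20 -9.5 12 0;0 -20 -9.5 12 0;0 -20 -9.5 12 0;0 -20 -9.5 12 0",
)

```text
t: 22.98
position: [533.2, 15.7, 245.6]
ee_rot: [[-0.001, 0.066, -0.998], [-0.0, -0.998, -0.066], [-1.0, 0.0, 0.001]]
contact_force: [-0.2, 0.3, 0.6]
width: 0.004
```

```bash
python3 st.py
python3 - <<'E'
from h import *
im,P=cloud("wrist");q=np.load("q.npy")
hsv=cv2.cvtColor(im["frame"],cv2.COLOR_RGB2HSV)
m=(abs(P[...,2]-34)<5)&(hsv[...,1]<70);p=tojig(P[m],q);z=P[m][:,2]
w=P[m];k=np.hypot(p[:,0],p[:,1])<140
print("jig",fit(w[k],q).x,"before",q)
for a in((-70,-95),(70,-95),(70,95),(-70,95)):
    k=(p[:,0]<a[0]-17-2)&(p[:,0]>a[0]-72)&(abs(p[:,1]-a[1])<11);h=p[k,0]-a[0]+17
    l=(abs(p[:,0]-a[0])<14)&(abs(p[:,1]-a[1])<16)
    print(a,len(h),np.round(np.percentile(h,[5,50,95]),1) if len(h) else '',"lug z",np.median(z[l]))
cv2.imwrite("pics/w3.png",im["frame"][:,:,::-1])
E
```

```text
22.98 jig [-50.8  -0.6] z 245.61 tips 228.61 F [-0.22  0.26  0.56] yaw 0.002825606510974993
jig [5.85135595e+02 1.88781000e+01 7.16715993e-02] before [5.83855053e+02 1.95159002e+01 6.33577771e-02]
(-70, -95) 152 [-37.8 -33.5 -30.8] lug z 33.565701881361534
(70, -95) 167 [-15.7 -11.9  -8.2] lug z 34.0869146300606
(70, 95) 149 [-32.2 -28.9 -25.4] lug z 34.03357256643416
(-70, 95) 166 [-43.2 -38.7 -35.4] lug z 33.68453419494423
```

View pics/w3.png

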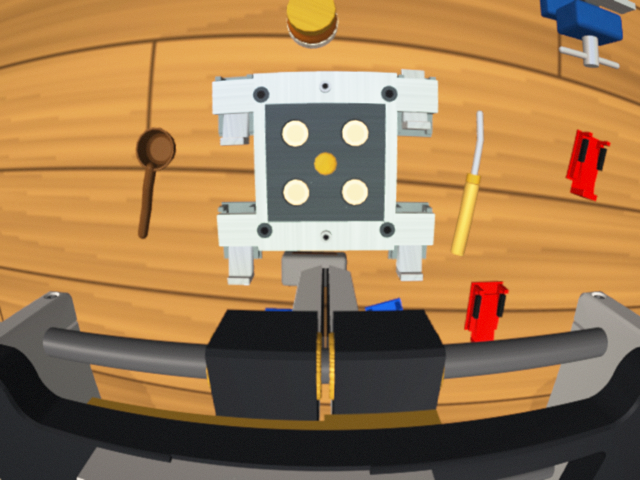

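The last wrist view shows the far-right head at (416,122), pushed in 26 mm. The other three heads, the buttons at (295,133), (355,133), (296,192) and (355,192), and the things around are where they were. The lug heights agree within 0.5 mm, so I'm handing in.

```bash
python3 -c "
from plant import *
print(hand_in())"
```

```text
the job is handed in; nothing more can be done
None
```

The far-right lug was the one that rocked. I pushed its wedge in until it was tight, and the lug no longer gives. The job is handed in at about 23 s of the 58 s.

- **Finding the lug:** I pressed all four with the shut fingertips. The near-right, near-left and far-left lugs held, moving about 0.5 mm as the force rose from 5–6 N to 13–16 N. The far-right lug sank about 5 mm at 6 N.
- **Pushing the wedge:** I pushed only the far-right wedge. The camera puts its travel at about 26 mm. The push force rose from about 2–3 N to 7.3 N. I stopped there, short of the 10 N in the description, because the lug already held when I pressed it.
- **Proving it:** Pressed again, the same lug gave only about 0.5 mm at 18 N.
- **Last checks:** The four lug tops measured 33.6 to 34.1 mm, with the far-right one within 0.1 mm of the far-left one, so I see no jacking by camera. By touch, the far-right lug stood about 0.3–0.5 mm higher than the others. The other three wedge heads are where they were, within 0.3 mm. The buttons and the things around look unmoved, and the arm is clear of everything.
- **One disagreement:** Refitting the jig's outline gave a pose 1.4 mm and 0.008 rad off the first one. That is within the camera's calibration error, so I can't tell whether the jig shifted slightly.

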